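Right a fallen sample jar and hold it on the touch mixer

TASK

One lidded sample jar has fallen over beside the bench mixer: right it, stand it in the cup-shaped head of the mixer, and press it down until the spring-loaded head has sunk half-way (about 8 mm of its 16 mm travel), where the mixer runs. Never push the head to its bottom stop, press only through the jar and leave the other things standing where they are. Keep the jar pressed there for a few seconds and finish while still holding it down: do not let go.

Things in the scene. Friction and masses are not known exactly. Their poses are not given: they have to be found in the camera images.
- fallen_jar: the closed clear glass jar with white ribbed screw lid that lies on its side (the others stand). A cylinder 63 mm across and 98 mm long, lid as wide as the body, about 0.12 kg (0.09 to 0.16), free to roll. Origin: centre of its underside; z runs from underside to lid: level at the start, up when the jar is upright. Centre of mass 49 mm along z.
- mixer: grey bench mixer, fixed to the worktop: housing 130 mm (x) by 116 mm (y), shoulder 68 mm high, dial and switch on its front (-x) face, a black round cup-shaped head on a steel stem at its middle. Origin: on the worktop under the centre of the head; z up. The head is 92 mm wide, its rim 106 mm above the worktop at rest.
- head_seat (a point): centre of the flat floor inside the mixer's cup head, where the jar's underside shall stand; 94 mm above the worktop at rest, sinks with the head. The floor is 72 mm across, the cup 12 mm deep, its wall flares to 82 mm inside at the rim: the jar has about 5 mm of play all round.
- mixer_head (a joint): how far the head is pressed straight down, m: 0 at rest (up), 0.016 at the bottom stop. Preloaded spring: starts to move at about 2.4 N (the jar's weight alone does not sink it), then about 0.9 N more for each mm, so 9 to 10 N in all (jar's weight included) at 8 mm. It springs back when let go.
- cup_a: bystander: translucent white snap-lid sample cup, 66 x 59 mm, 105 mm high, standing; origin under its base
- jar_a: bystander: standing lidded jar like the fallen one, 63 mm wide, 98 mm high; origin under its base
- jar_b: bystander: standing lidded jar like the fallen one, 63 mm wide, 98 mm high; origin under its base
- cup_b: bystander: translucent white snap-lid sample cup, 66 x 59 mm, 105 mm high, standing; origin under its base
- dish: bystander: closed round petri dish, 60 mm wide, 15 mm high; origin under its base
- pack_a: bystander: small cream plastic snap pack, 22 x 62 x 14 mm, lying; origin under its base
- beaker_a: bystander: empty glass beaker, 72 x 77 mm, 92 mm high, standing; origin under its base

How it is judged:
By the outcome, as a careful person would: the job done as asked, in the order asked, and still so for the second after the job is handed in, while the arm keeps its last pose, push and grip.
It also fails if it takes over 51 s, if anything falls off the work surface, if the arm or the gripper's body presses on something with over 40 N, if the wrist force passes 120 N, or if a joint passes its speed limit or range.

ROBOT

A 6-joint arm with a two-finger parallel gripper is mounted at the origin on a cart in front of the work surface, level with it; the furniture and walls round the work are solid. World frame = base frame: x ahead of the robot, y to its left, z up, the work surface at z = 0. Lengths are in m, angles in rad, forces in N, time in s.
With the tool pointing down it reaches from about 0.25 to 0.775 m from the base axis. Payload 4 kg.
Tool frame: the origin (TCP) lies at the very end of the fingers, on their centre line; the grasp point (between the pads) lies 19 mm behind it (robot.tcp_to_grasp is the distance from the TCP to the grasp point, in m); z points along the fingers, y is the line along which they close (so a half turn about z gives the same grasp; the last joint's range is limited). The gripper opens to 94 mm and grips with 3 to 60 N. Pads are 16 mm wide; open, the fingers measure 119 mm over their backs; the gripper's body (75 mm by 177 mm) begins 78 mm behind the grasp point.
Start: joints at [1.023, 0.087, 1.371, -0, 1.684, -0.103], TCP at [0.237, 0.496, 0.206] pointing down, gripper open.
Joint ranges: [-3.1, 3.1], [-0.76, 2.03], [0.27, 2.55], [-1.08, 4.22], [0.17, 2.65], [-2.57, 2.57]. Speed limits (rad/s): [2.79, 2.79, 3.14, 3.14, 3.14, 3.14].

INTERFACE

Orientations are given as [roll, pitch, yaw] about the fixed x, y, z axes, in that order (R = Rz(yaw) Ry(pitch) Rx(roll)).
In Python, from bench import robot gives the robot as it stands.
- The arm moves only by the shell command python3 nudge.py 'ROWS'. ROWS is rows parted by semicolons, their numbers by spaces, 1 to 20 of them, each of 5 numbers: the finger opening in m, then dx, dy, dz in m, then a turn about the tool's z in rad; each row shifts and turns the commanded pose from where the row before left it, along the tool's axes as they then stand; what a row does not reach is not made up. A row lasts 1/12 s, in which the tool goes at most 0.0417 m and 0.125 rad, less where a joint would pass 70% of its speed; a pose out of reach is approached as far as the arm can. The fingers move at their own pace and stop on an object; the grip force is fixed at half the most. Time passes only in rows, so rows that do not move let the fingers close. It prints the time, the measured TCP pose, the force, the opening and the grip force at its end.
- robot.get_obs(): the state, without advancing time (a new reading comes with each control period).
- robot.snapshot(name): name is "scene" or "side" or "wrist"; returns a dict with "color" (420x560x3 uint8, blue, green, red), "fx", "fy", "cx", "cy" (pixels), "extrinsics" (4x4, takes a point from world to camera coordinates). Camera axes: x right, y down, z forward; pixel columns grow to the right and rows downward; lengths in m; the calibration is good to about 2 mm. A picture is of the moment at which its call begins. There is no depth.
- robot.close_job(): hands the job in; it is judged then, once.
The state is a dict: "time": time; "joint_positions": joint angles; "qvel": joint speeds; "joint_torque": joint torques, N m; "tool_pos": TCP position; "ee_rot": TCP orientation; "wrist_force": force on the tool from outside, world axes, zero at the start; "wrist_torque": the same for the moment, N m; "width": finger opening in m; "finger_force": force on a finger pad.
Only numpy, scipy, OpenCV 4.12 (cv2) and the standard library are available. Lean on these libraries where they do the work, as an engineer would, in place of code of your own. Each camera call takes 0.05 s, during which the arm holds its last target. There are 200 camera calls.

## Working session

There is one attempt and no reset: what is moved stays moved. The work goes in short steps, Python scripts to look and compute and a shell command to move; the robot and the scene stay as the last step left them, time stands still between calls to the robot, and variables do not carry over. Pictures are saved under pics/ and viewed, at most 10 in all, crops included, and the job is handed in when it is done.

```bash
ls; mkdir -p pics
cat > h.py <<'E'
import numpy as np, cv2
from bench import robot
def snap(n,f):
    s=robot.snapshot(n); cv2.imwrite('pics/'+f,s['color']); np.savez('pics/'+f[:-4],**{k:v for k,v in s.items()}); return s
def ld(f): return np.load('pics/'+f+'.npz')
def ray(s,u,v):
    T=np.array(s['extrinsics']);R=T[:3,:3];c=-R.T@T[:3,3]
    d=R.T@np.array([(u-s['cx'])/s['fx'],(v-s['cy'])/s['fy'],1]); return c,d/np.linalg.norm(d)
def onz(s,u,v,z):
    c,d=ray(s,u,v); return c+d*(z-c[2])/d[2]
def tri(*r):
    A=0;b=0
    for c,d in r:
        P=np.eye(3)-np.outer(d,d);A=A+P;b=b+P@c
    return np.linalg.solve(A,b)
def proj(s,p):
    T=np.array(s['extrinsics']);q=T[:3,:3]@np.array(p)+T[:3,3]
    return np.round([s['fx']*q[0]/q[2]+s['cx'],s['fy']*q[1]/q[2]+s['cy']],1)
E
python3 - <<'E'
from h import *
for n in ['scene','side']:
    s=snap(n,n+'0.png'); c,d=ray(s,280,210); print(n,c,d,s['fx'])
o=robot.get_obs(); print({k:np.round(v,3) for k,v in o.items()})
E
```

```text
bench.py
nudge.py
pics
scene [-0.74949069  1.15760985  0.96892511] [ 0.64264265 -0.60424235 -0.47106433] 520.5671823713265
side [-0.31579591 -0.23165503  1.31099871] [ 0.54938342  0.14714628 -0.8225119 ] 443.56256679580514
{'time': np.float64(0.1), 'joint_positions': array([ 1.023,  0.088,  1.372, -0.   ,  1.684, -0.103]), 'qvel': array([-0.   , -0.002, -0.002,  0.001,  0.001,  0.   ]), 'joint_torque': array([ 2.0000e-03, -3.4125e+01, -3.0330e+01,  7.2000e-02,  3.0000e-02,
       -0.0000e+00]), 'tool_pos': array([0.236, 0.496, 0.204]), 'ee_rot': array([-3.14 , -0.   ,  2.697]), 'wrist_force': array([ 0.26 , -0.222,  0.399]), 'wrist_torque': array([-0.003, -0.03 ,  0.011]), 'finger_force': np.float64(0.0), 'width': np.float64(0.094)}
```

View pics/scene0.png

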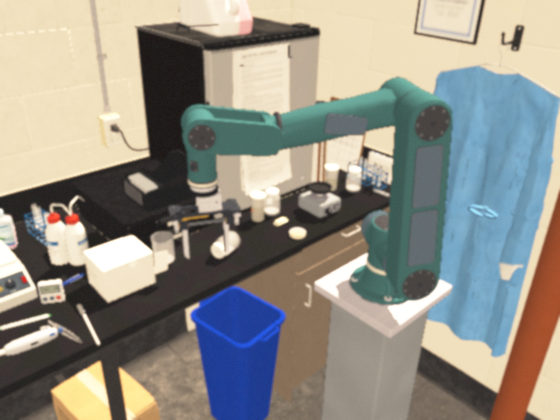

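View pics/side0.png

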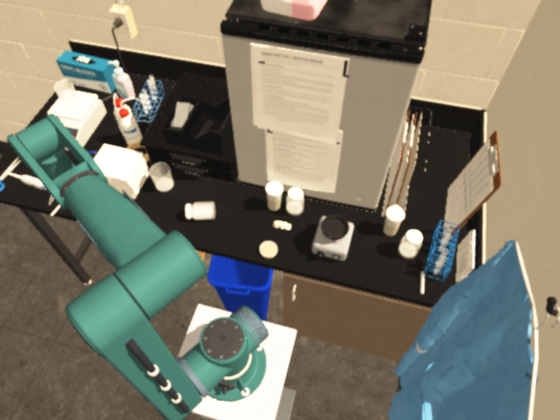

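The scene view shows the fallen jar at about (226,245). In the side view it is at about (200,211), with the mixer at (333,237), standing jars and cups at (275,195), (295,202), (395,220) and (411,243), the pack at (283,225), the dish at (268,249) and the beaker at (161,177). Next I'll zoom in.

Run:
```python
from h import *
a=ld('scene0')['color'][170:270,130:400]; b=ld('side0')['color'][150:270,140:440]
a=cv2.resize(a,(800,296),interpolation=cv2.INTER_CUBIC); b=cv2.resize(b,(740,296),interpolation=cv2.INTER_CUBIC)
im=np.zeros((594,800,3),np.uint8); im[:296]=a; im[298:,:740]=b; cv2.imwrite('pics/z.png',im)
s=ld('side0')
for n,u,v,z in [('jar',200,211,.03),('head',333,228,.1),('dish',268,249,.01),('pack',283,225,.01),('j275',275,185,.1),('j295',295,193,.1),('beak',161,177,.05),('395',395,212,.1),('411',411,237,.1)]: print(n,onz(s,u,v,z).round(3))
```

```text
jar [0.463 0.268 0.03 ]
head [ 0.469 -0.198  0.1  ]
dish [ 0.389 -0.001  0.01 ]
pack [ 0.494 -0.025  0.01 ]
j275 [0.59  0.029 0.1  ]
j295 [ 0.574 -0.046  0.1  ]
beak [0.556 0.453 0.05 ]
395 [ 0.583 -0.383  0.1  ]
411 [ 0.499 -0.443  0.1  ]
```

View pics/z.png

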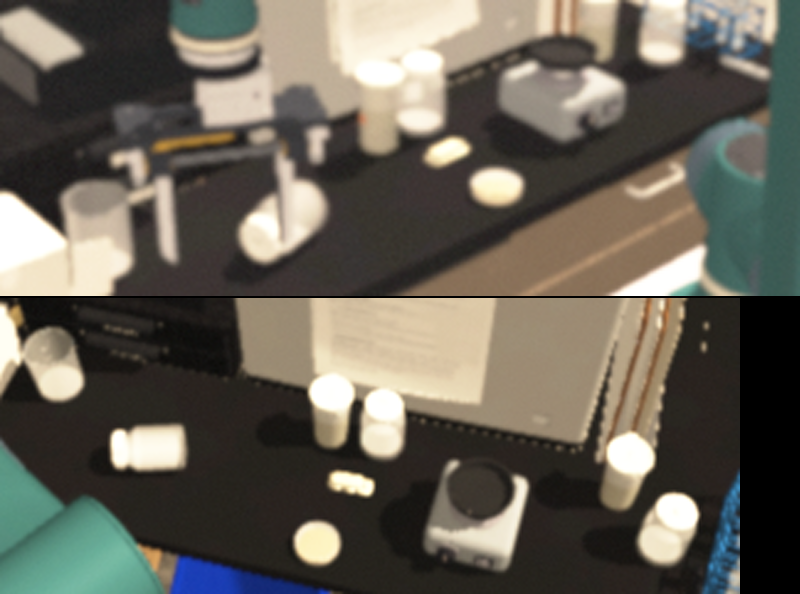

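In the zoom, the fallen jar's narrow lid section points to +y (left, z.png (121,448)) and its base to −y (187,447). Next I'll find the wrist camera's offset and work out the shift to a viewpoint over the jar.

```bash
cat >> h.py <<'E'
from scipy.spatial.transform import Rotation as Ro
def plan(goal,yaw=None):
    "world TCP goal -> tool-frame shift (before any turn)"
    o=robot.get_obs(); R=Ro.from_euler('xyz',o['ee_rot']).as_matrix()
    d=R.T@(np.array(goal)-o['tool_pos']); t=0
    if yaw is not None:
        w=yaw-o['ee_rot'][2]; w=(w+np.pi/2)%np.pi-np.pi/2; t=-w   # tool z is down
    print('pos',o['tool_pos'].round(4),'rot',o['ee_rot'].round(3),'q',o['joint_positions'].round(2),'F',o['wrist_force'].round(1),'w',o['width'].round(4)); print('shift',d.round(4),'turn',round(t,3)); return d,t
E
python3 - <<'E'
from h import *
s=snap('wrist','w0.png'); o=robot.get_obs(); R=Ro.from_euler('xyz',o['ee_rot']).as_matrix()
c,d=ray(s,280,210); print('cam in tool',R.T@(c-o['tool_pos']),R.T@d,s['fx'], 'up',R.T@(-np.array(s['extrinsics'])[1,:3]))
plan([.463,.2,.3],np.pi)
E
```

```text
cam in tool [ 0.06710069 -0.00039451 -0.17990482] [-0.22149831 -0.01241396  0.97508174] 373.52233564969094 up [9.72462536e-01 8.05016829e-04 2.33057866e-01]Traceback (most recent call last):
  File "<stdin>", line 4, in <module>
  File "h.py", line 26, in plan
    print('pos',o['tool_pos'].round(4),'rot',o['ee_rot'].round(3),'q',o['joint_positions'].round(2),'F',o['wrist_force'].round(1),'w',o['width'].round(4)); print('shift',d.round(4),'turn',round(t,3)); return d,t
                                                                                                                                      ^^^^^^^^^^^^^^^^
AttributeError: 'float' object has no attribute 'round'
```

```bash
sed -i "s/o\['width'\].round(4)/round(float(o['width']),4)/" h.py
python3 - <<'E'
from h import *
s=ld('side0'); f=lambda x,y:(140+x*300/740,150+(y-298)*120/296)
a=onz(s,*f(112,450),.03);b=onz(s,*f(187,447),.03);print(a,b,np.arctan2(*(a-b)[1::-1]))
plan([.463,.24,.26],np.arctan2(*(a-b)[1::-1]))
E
```

```text
[0.44745947 0.31710733 0.03      ] [0.47998934 0.21525796 0.03      ] 1.8799476326017162
pos [0.2364 0.4961 0.2046] rot [-3.14  -0.     2.697] q [ 1.02  0.09  1.37 -0.    1.68 -0.1 ] F [ 1.  -1.6  0.6] w 0.0942
shift [-0.3147 -0.1338 -0.0552] turn 0.817
```

```bash
python3 nudge.py '0.094 -0.03 -0.013 -0.0055 0;0.094 -0.03 -0.013 -0.0055 0;0.094 -0.03 -0.013 -0.0055 0;0.094 -0.03 -0.013 -0.0055 0;0.094 -0.03 -0.013 -0.0055 0;0.094 -0.03 -0.013 -0.0055 0;0.094 -0.03 -0.013 -0.0055 0;0.094 -0.03 -0.013 -0.0055 0;0.094 -0.03 -0.013 -0.0055 0;0.094 -0.045 -0.017 -0.0055 0;0.094 0 0 0 0.1;0.094 0 0 0 0.1;0.094 0 0 0 0.1;0.094 0 0 0 0.1;0.094 0 0 0 0.1;0.094 0 0 0 0.1;0.094 0 0 0 0.1;0.094 0 0 0 0.1;0.094 0 0 0 0.017;0.094 0 0 0 0'
python3 - <<'E'
from h import *
snap('wrist','w1.png')
plan([.463,.24,.26],1.88)
E
```

```text
time: 1.82
tool_pos: [0.4586, 0.2448, 0.2594]
ee_rot: [-3.141, 0.0, 1.881]
wrist_force: [0.7, -0.4, -0.0]
width: 0.094
finger_force: 0.0
pos [0.4586 0.2448 0.2594] rot [-3.141 -0.     1.882] q [0.38 0.02 1.34 0.   1.79 0.07] F [-0.1  0.2  0.8] w 0.0943
shift [-0.0059  0.0027 -0.0006] turn 0.002
```

View pics/w1.png

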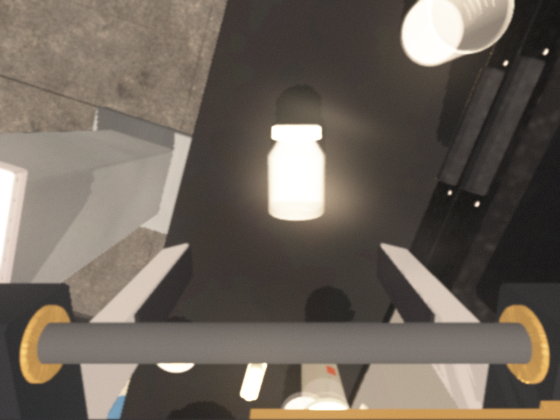

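The wrist view shows the jar lined up with the image: lid at rows 124–140 (cols 271–323), body down to row 219 (cols 268–325). The lid points away from the gripper, along tool +x. Next I'll measure and triangulate with the side view.

Run:
```python
from h import *
s=ld('w1'); d0=ld('side0')
def blob(s,x0,y0,x1,y1,t):
    g=cv2.cvtColor(s['color'],cv2.COLOR_BGR2GRAY)[y0:y1,x0:x1]; m=(g>t).astype(np.uint8)
    c=max(cv2.findContours(m,0,2)[0],key=cv2.contourArea)[:,0]+[x0,y0]; return c
for n,S,b,t in [('w',s,(240,80,360,240),170),('s',d0,(175,190,225,235),100)]:
    c=blob(S,*b,t); print(n,c.min(0),c.max(0),cv2.minAreaRect(c.astype(np.float32)))
    if n=='w':
        for lo,hi in[(124,138),(160,200)]:
            q=c[(c[:,1]>lo)&(c[:,1]<hi)]; print(lo,q[:,0].min(),q[:,0].max())
print('wrist cam',ray(s,280,210)[0])
for n,u,v,z in [('lidL',271,132,.0315),('lidR',323,132,.0315),('lid end',297,124,.0315),('lid end hi',297,124,.063),('base hi',296,219,.063),('base side',296,215,.0315),('bodyL',268,190,.0315),('bodyR',325,190,.0315)]: print(n,onz(s,u,v,z).round(4))
p=onz(s,297,175,.05); print('side proj',proj(d0,onz(s,297,124,.05)),proj(d0,onz(s,296,219,.063)))
```

```text
w [268 124] [325 220] ((296.5, 172.0), (96.0, 57.0), 90.0)
124 271 321
160 324 325
s [184 201] [215 219] ((199.5, 210.0), (18.0, 31.0), 90.0)
wrist cam [0.43822078 0.30855836 0.43943847]
lidL [0.4265 0.2967 0.0315]
lidR [0.4794 0.3136 0.0315]
lid end [0.4504 0.313  0.0315]
lid end hi [0.4494 0.3127 0.063 ]
base hi [0.4784 0.2212 0.063 ]
base side [0.4803 0.2183 0.0315]
bodyL [0.442  0.2359 0.0315]
bodyR [0.502  0.2551 0.0315]
side proj [185.8 208.1] [212.9 205. ]
```

Run:
```python
from h import *
s=ld('w1'); d0=ld('side0')
print(tri(ray(s,296.5,172),ray(d0,199.5,210)).round(4))
plan([.4526,.3043,.0125],1.88)
```

```text
[0.4637 0.2668 0.0379]
pos [0.4586 0.2448 0.2594] rot [-3.141 -0.     1.882] q [0.38 0.02 1.34 0.   1.79 0.07] F [-0.1  0.2  0.8] w 0.0943
shift [0.0585 0.0126 0.2469] turn 0.002
```

```bash
python3 nudge.py '0.094 0.029 0.006 0 0;0.094 0.0295 0.0066 0 0;0.094 0 0 0.035 0;0.094 0 0 0.035 0;0.094 0 0 0.035 0;0.094 0 0 0.035 0;0.094 0 0 0.035 0;0.094 0 0 0.035 0;0.094 0 0 0.02 0;0.094 0 0 0.015 0;0.094 0 0 0 0;0.094 0 0 0 0'
python3 - <<'E'
from h import *
snap('wrist','w2.png'); plan([.4526,.3043,.0125],1.88)
E
```

```text
time: 2.87
tool_pos: [0.4523, 0.3041, 0.014]
ee_rot: [-3.139, 0.0, 1.881]
wrist_force: [-0.4, 0.4, 0.0]
width: 0.0941
finger_force: 0.0
pos [0.4534 0.3047 0.0154] rot [ 3.141 -0.     1.881] q [0.49 0.19 1.64 0.   1.31 0.18] F [0.6 0.7 0.2] w 0.0937
shift [-0.0001 -0.0009  0.0029] turn 0.001
```

View pics/w2.png

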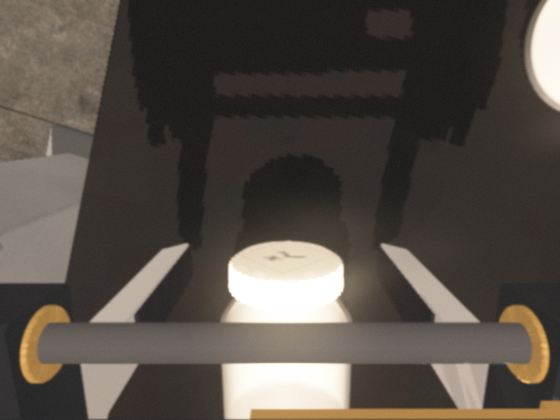

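The lid (rows 240–310, cols 228–344) sits between the open fingertips (cols 188 and 382), so I'll close.

```bash
python3 nudge.py '0.04 0 0 0.001 0;0.04 0 0 0 0;0.04 0 0 0 0;0.04 0 0 0 0;0.04 0 0 0 0;0.04 0 0 0 0;0.04 0 0 0 0;0.04 0 0 0 0'
```

```text
time: 3.58
tool_pos: [0.4532, 0.3046, 0.0143]
ee_rot: [3.141, -0.0, 1.88]
wrist_force: [-0.3, -0.2, 3.3]
width: 0.062
finger_force: 30.0
```

```bash
python3 nudge.py '0.04 -0.0035 0 -0.0075 0;0.04 -0.0036 0 -0.0075 0;0.04 -0.0048 0 -0.0068 0;0.04 -0.0048 0 -0.0067 0;0.04 0 0 0 0;0.04 0 0 0 0'
python3 - <<'E'
from h import *
a=snap('side','s3.png')['color'][170:240,160:260]; b=snap('scene','c3.png')['color'][200:270,190:290]
cv2.imwrite('pics/z3.png',cv2.resize(np.hstack([a,b]),(800,280),interpolation=cv2.INTER_CUBIC)); plan([0,0,0])
E
```

```text
time: 4.08
tool_pos: [0.4587, 0.2883, 0.0431]
ee_rot: [3.14, -0.0, 1.879]
wrist_force: [0.0, 0.2, -1.7]
width: 0.0623
finger_force: 30.0
pos [0.4578 0.2883 0.042 ] rot [-3.141 -0.     1.879] q [0.46 0.16 1.62 0.   1.36 0.15] F [-0.3 -0.4 -0.8] w 0.0617
shift [-0.1356 -0.5238  0.0422] turn 0
```

View pics/z3.png

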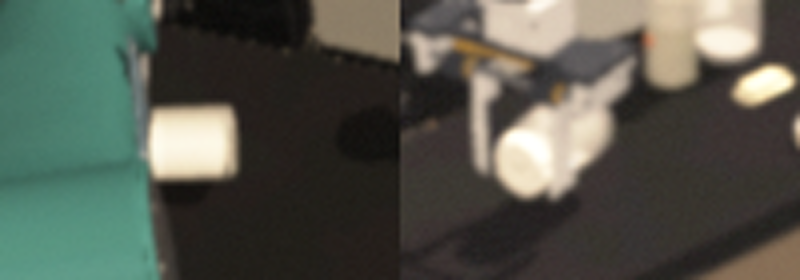

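The jar seems to have been lifted nearly level, with the pads holding it stiffly (shadow gap beneath it). I'll check whether a finer finger command eases the grip enough for it to swing.

```bash
python3 nudge.py '0.04 0 0 0.01 0;0.06 0 0 0.011 0;0.06 0 0 0 0;0.06 0 0 0 0'; python3 nudge.py '0.0612 0 0 0 0;0.0612 0 0 0 0'
python3 - <<'E'
from h import *
snap('wrist','w4.png');snap('side','s4.png')
E
```

```text
time: 4.52
tool_pos: [0.4565, 0.2879, 0.019]
ee_rot: [-3.137, 0.001, 1.88]
wrist_force: [0.1, 0.4, -2.2]
width: 0.0618
finger_force: 30.0
time: 4.68
tool_pos: [0.4582, 0.2887, 0.0213]
ee_rot: [3.141, -0.0, 1.88]
wrist_force: [0.1, -0.7, -1.6]
width: 0.0618
finger_force: 30.0
```

View pics/w4.png

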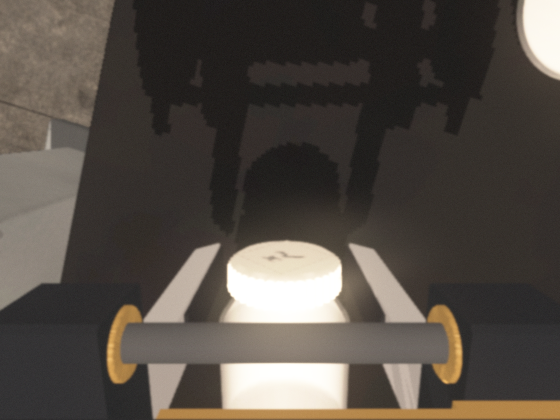

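The lid looks unchanged, so the pads hold the jar rigidly and it won't swing under gravity. I'll turn it by hooking the lower rim of its base on the worktop's front edge and pushing it over, so I need to locate that edge.

Run:
```python
from h import *
s=ld('w1');g=cv2.GaussianBlur(cv2.cvtColor(s['color'],cv2.COLOR_BGR2GRAY),(5,5),0).astype(int)
for r in (10,30,50,70,90,110):
    u=150+int(np.argmin(np.diff(g[r,150:260]))); print('w1',r,u,g[r,u-12:u+14:4],onz(s,u,r,0).round(4))
s=ld('side0');g=cv2.GaussianBlur(s['color'],(3,3),0).astype(int)
for c in (215,230,245,300,340,380):
    v=245+int(np.argmax(np.abs(np.diff(g[245:300,c].sum(1))))); print('side',c,v,g[v-4:v+6:2,c].tolist(),onz(s,c,v,0).round(4))
```

```text
w1 10 224 [121 124 125  95  58  58  57] [0.3399 0.4022 0.    ]
w1 30 219 [133 131 133 104  59  58  58] [0.3401 0.3816 0.    ]
w1 50 214 [130 136 122  91  60  61  60] [0.3402 0.3605 0.    ]
w1 70 208 [111 119 124 101  60  60  60] [0.3393 0.3386 0.    ]
w1 90 203 [111 122 122 106  61  61  61] [0.3394 0.3165 0.    ]
w1 110 198 [133 131 120  99  61  60  61] [0.3395 0.2938 0.    ]
side 215 254 [[28, 32, 36], [22, 24, 27], [77, 33, 23], [175, 59, 26], [188, 64, 26]] [0.3291 0.1681 0.    ]
side 230 258 [[28, 32, 37], [26, 25, 26], [90, 35, 24], [169, 58, 26], [179, 61, 26]] [0.3278 0.1143 0.    ]
side 245 294 [[138, 47, 21], [171, 59, 26], [168, 57, 24], [118, 42, 20], [109, 39, 19]] [0.2172 0.0266 0.    ]
side 300 275 [[27, 32, 35], [21, 24, 27], [35, 46, 57], [67, 93, 119], [69, 96, 123]] [ 0.3277 -0.1266  0.    ]
side 340 253 [[208, 230, 237], [189, 212, 223], [149, 169, 179], [99, 112, 120], [81, 92, 100]] [ 0.4421 -0.2371  0.    ]
side 380 295 [[25, 29, 32], [22, 25, 28], [46, 61, 78], [75, 104, 132], [66, 92, 117]] [ 0.3257 -0.3867  0.    ]
```

Run:
```python
from h import *
a=ld('s4')['color'][150:300,130:330]
cv2.imwrite('pics/z4.png',cv2.resize(a,(800,600),interpolation=cv2.INTER_CUBIC))
```

```text
(no output)
```

View pics/z4.png

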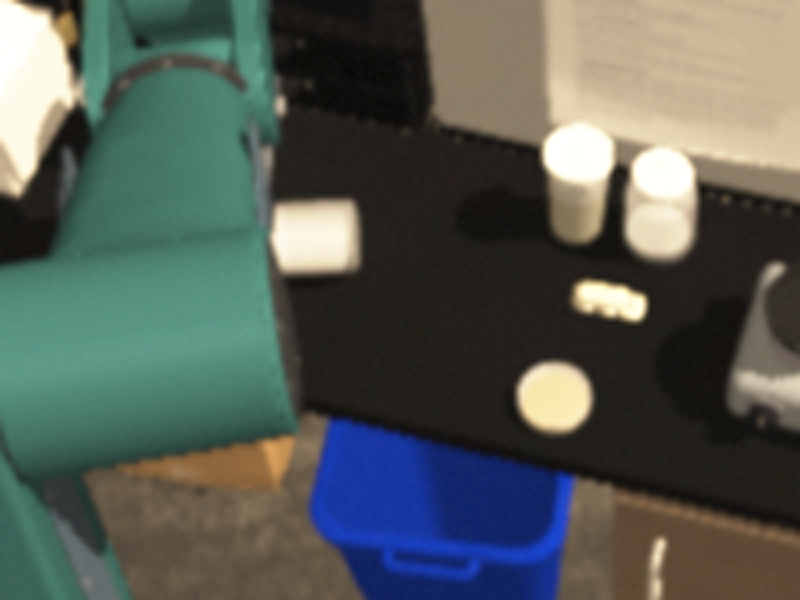

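The side view shows the jar still level, base at (358,237) of the crop, and the straight worktop front edge at x ≈ 0.340 with nothing near it around y = 0.3. I'll lift, turn the tool to yaw π, and go out past the edge.

```bash
python3 nudge.py '0.04 0 0 -0.03 0;0.04 0 0 -0.03 0;0.04 0 0 -0.03 0;0.04 0 0 0 -0.105;0.04 0 0 0 -0.105;0.04 0 0 0 -0.105;0.04 0 0 0 -0.105;0.04 0 0 0 -0.105;0.04 0 0 0 -0.105;0.04 0 0 0 -0.105;0.04 0 0 0 -0.105;0.04 0 0 0 -0.105;0.04 0 0 0 -0.105;0.04 0 0 0 -0.105;0.04 0 0 0 -0.107;0.04 0 0 0 0' | head -2
python3 - <<'E'
from h import *
plan([.225,.30,.02],np.pi)
E
```

```text
time: 6.12
tool_pos: [0.4581, 0.2885, 0.1116]
pos [0.4581 0.2885 0.1116] rot [ 3.141e+00  1.000e-03 -3.140e+00] q [ 0.46  0.11  1.54 -0.    1.5  -1.12] F [ 1.  -0.1 -1.8] w 0.0618
shift [0.2332 0.0119 0.0915] turn 0.002
```

```bash
python3 nudge.py '0.04 0.034 0.002 0 0;0.04 0.034 0.002 0 0;0.04 0.034 0.002 0 0;0.04 0.034 0.002 0 0;0.04 0.034 0.002 0 0;0.04 0.034 0.002 0 0;0.04 0.029 0 0 0;0.04 0 0 0.03 0;0.04 0 0 0.03 0;0.04 0 0 0.03 0;0.04 0 0 0.015 0;0.04 0 0 0 0;0.04 0 0 0 0'
python3 - <<'E'
from h import *
snap('wrist','w5.png'); plan([.241,.30,.004],np.pi)
E
```

```text
time: 7.2
tool_pos: [0.2247, 0.3001, 0.0061]
ee_rot: [-3.141, -0.001, 3.14]
wrist_force: [1.3, -0.7, -0.7]
width: 0.0617
finger_force: 30.0
pos [0.2256 0.301  0.0073] rot [3.14e+00 1.00e-03 3.14e+00] q [ 0.78 -0.18  2.03  0.    1.29 -0.79] F [-0.2  0.3 -1.2] w 0.062
shift [-0.0154 -0.001   0.0033] turn -0.001
```

View pics/w5.png

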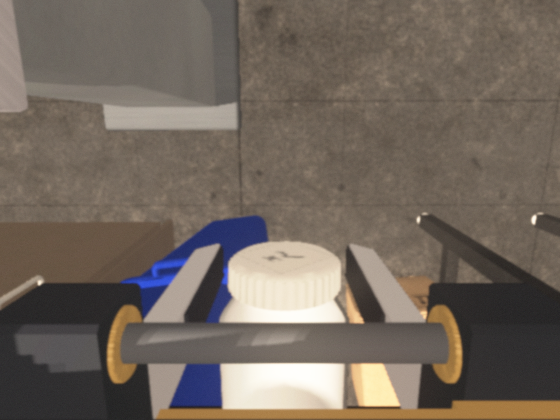

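The jar (lid at rows 243–305) is level, out past the worktop edge over the floor and bin. Now I'll push its lower base rim onto the edge and follow the first part of the arc.

```bash
python3 nudge.py '0.04 -0.008 0 0.002 0;0.04 -0.008 0 0 0;0.04 -0.003 0 0 0;0.04 0 0 0 0'; python3 nudge.py '0.04 -0.002 0 -0.0056 0;0.04 -0.002 0 -0.0056 0;0.04 -0.0025 0 -0.0056 0;0.04 -0.0025 0 -0.0055 0;0.04 0 0 0 0'; python3 nudge.py '0.04 -0.0032 0 -0.005 0;0.04 -0.0035 0 -0.0049 0;0.04 -0.0037 0 -0.0047 0;0.04 -0.004 0 -0.0045 0;0.04 0 0 0 0'
python3 - <<'E'
from h import *
w=snap('wrist','w6.png')['color'];b=snap('side','s6.png')['color'][190:310,90:330]; plan([.241,.30,.004],np.pi)
cv2.imwrite('pics/z6.png',np.hstack([cv2.resize(w[200:],(440,173*2))[:300],cv2.resize(b,(360,300))]))
E
```

```text
time: 7.58
tool_pos: [0.2458, 0.3011, 0.0053]
ee_rot: [3.14, 0.002, 3.14]
wrist_force: [0.2, 0.0, -1.3]
width: 0.0617
finger_force: 30.0
time: 8.0
tool_pos: [0.2544, 0.3014, 0.0284]
ee_rot: [3.139, 0.003, 3.142]
wrist_force: [-0.6, -0.3, -1.8]
width: 0.0623
finger_force: 30.0
time: 8.42
tool_pos: [0.2689, 0.3011, 0.047]
ee_rot: [3.14, 0.002, 3.141]
wrist_force: [-0.3, 0.2, -1.0]
width: 0.0622
finger_force: 30.0
pos [0.2677 0.3005 0.0458] rot [3.141 0.    3.141] q [ 0.7  -0.16  1.93  0.    1.37 -0.87] F [-0.3  0.1 -1.8] w 0.0619
shift [ 0.0267 -0.0006  0.0418] turn -0.0
```

View pics/z6.png

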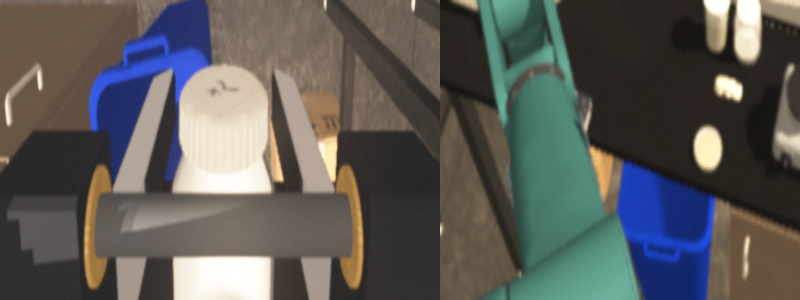

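That composite shows the lid mark and ribs at the same rows as before (lid top at row ≈ 241). So the base had not reached the edge yet when I lifted. I'll write a numeric tilt gauge from the lid's top row in the wrist view, then go back and push further in.

```bash
cat >> h.py <<'E'
def tilt(name):
    "jar tilt (deg) from the topmost lid row in a wrist picture; lid end 9 mm beyond the pads"
    s=snap('wrist',name); o=robot.get_obs(); R=Ro.from_euler('xyz',o['ee_rot']).as_matrix()
    g=cv2.cvtColor(s['color'],cv2.COLOR_BGR2GRAY); m=(g>165).astype(np.uint8); m[320:]=0; m[:,:225]=0; m[:,345:]=0
    n,l,st,_=cv2.connectedComponentsWithStats(m); i=1+np.argmax(st[1:,4]); top=st[i,1]
    t=np.radians(np.arange(-10,101,5)); rows=[proj(s,o['tool_pos']+R@[.009*np.cos(a)+.0315*np.sin(a),0,-.019-(.009*np.sin(a)-.0315*np.cos(a))])[1] for a in t]
    print('lid top row',top,'box',st[i,:4],'tilt',np.degrees(np.interp(-top,-np.array(rows),t)).round(1),'rows@0,30,60,90',rows[2],rows[8],rows[14],rows[20])
E
python3 - <<'E'
from h import *
tilt('w7.png'); plan([.238,.30,.004],np.pi)
E
```

```text
lid top row 241 box [225 241 120  79] tilt -5.7 rows@0,30,60,90 235.7 213.1 203.2 212.1
pos [0.2674 0.3004 0.0455] rot [-3.141 -0.     3.142] q [ 0.7  -0.16  1.93  0.    1.37 -0.87] F [-0.3 -0.  -1.1] w 0.062
shift [ 0.0293 -0.0004  0.0415] turn -0.0
```

```bash
python3 nudge.py '0.04 0.03 0 0 0;0.04 0 0 0.02 0;0.04 0 0 0.0215 0;0.04 0 0 0 0;0.04 -0.005 0 0 0;0.04 -0.005 0 0 0;0.04 -0.002 0 0 0;0.04 0 0 0 0'; python3 nudge.py '0.04 -0.003 0 0 0;0.04 0 0 0 0';  python3 nudge.py '0.04 -0.003 0 0 0;0.04 0 0 0 0'
```

```text
time: 9.23
tool_pos: [0.2511, 0.3013, 0.0055]
ee_rot: [3.14, 0.002, 3.141]
wrist_force: [0.5, -0.4, -1.5]
width: 0.0621
finger_force: 30.0
time: 9.4
tool_pos: [0.2518, 0.3008, 0.0045]
ee_rot: [3.141, -0.002, 3.141]
wrist_force: [-3.1, 0.9, -0.7]
width: 0.062
finger_force: 30.0
time: 9.57
tool_pos: [0.2516, 0.3008, 0.0038]
ee_rot: [3.141, -0.009, 3.141]
wrist_force: [-11.1, 2.0, 3.5]
width: 0.0615
finger_force: 30.0
```

```bash
python3 nudge.py '0.04 -0.0005 0 -0.006 0;0.04 -0.001 0 -0.006 0;0.04 0 0 0 0'; python3 nudge.py '0.04 -0.002 0 -0.0055 0;0.04 -0.0025 0 -0.0055 0;0.04 0 0 0 0'
python3 - <<'E'
from h import *
tilt('w8.png')
E
```

```text
time: 9.82
tool_pos: [0.2565, 0.3002, 0.0169]
ee_rot: [-3.141, -0.001, 3.142]
wrist_force: [-4.9, -0.2, -0.5]
width: 0.0623
finger_force: 30.0
time: 10.07
tool_pos: [0.2624, 0.3006, 0.0284]
ee_rot: [3.141, 0.001, 3.141]
wrist_force: [-3.2, 0.2, -1.1]
width: 0.0619
finger_force: 30.0
lid top row 229 box [225 229 119  91] tilt 7.9 rows@0,30,60,90 235.7 213.2 203.2 212.2
```

```bash
python3 nudge.py '0.04 -0.0033 0 -0.005 0;0.04 -0.0036 0 -0.0049 0;0.04 -0.0037 0 -0.0047 0;0.04 -0.004 0 -0.0045 0;0.04 0 0 0 0'; python3 nudge.py '0.04 -0.0045 0 -0.004 0;0.04 -0.0047 0 -0.0038 0;0.04 -0.005 0 -0.0036 0;0.04 -0.005 0 -0.0034 0;0.04 0 0 0 0'
python3 - <<'E'
from h import *
tilt('w9.png')
E
```

```text
time: 10.53
tool_pos: [0.2786, 0.3014, 0.048]
ee_rot: [3.139, 0.005, 3.141]
wrist_force: [0.6, -0.7, -1.7]
width: 0.0623
finger_force: 30.0
time: 10.95
tool_pos: [0.2971, 0.301, 0.0622]
ee_rot: [3.14, 0.003, 3.141]
wrist_force: [-0.4, -0.4, -1.0]
width: 0.0619
finger_force: 30.0
lid top row 220 box [225 220 120 100] tilt 18.1 rows@0,30,60,90 234.7 212.1 202.1 210.9
```

```bash
python3 nudge.py '0.04 0.02 0 0 0;0.04 0.018 0 0 0;0.04 0 0 0.015 0;0.04 0 0 0.0145 0;0.04 0 0 0 0;0.04 -0.005 0 0 0;0.04 -0.003 0 0 0;0.04 0 0 0 0'; python3 nudge.py '0.04 -0.003 0 0 0;0.04 0 0 0 0';  python3 nudge.py '0.04 -0.003 0 0 0;0.04 0 0 0 0'
```

```text
time: 11.67
tool_pos: [0.2667, 0.301, 0.0326]
ee_rot: [3.14, 0.002, 3.141]
wrist_force: [0.2, 0.3, -1.4]
width: 0.0622
finger_force: 30.0
time: 11.83
tool_pos: [0.2693, 0.3008, 0.0323]
ee_rot: [3.141, 0.001, 3.141]
wrist_force: [-0.1, -0.4, -0.7]
width: 0.0621
finger_force: 30.0
time: 12.0
tool_pos: [0.2698, 0.3007, 0.0319]
ee_rot: [3.141, -0.004, 3.142]
wrist_force: [-6.0, 0.1, 2.4]
width: 0.0622
finger_force: 30.0
```

```bash
python3 nudge.py '0.04 -0.005 0 -0.004 0;0.04 -0.005 0 -0.0045 0;0.04 -0.005 0 -0.0045 0;0.04 0 0 0 0'; python3 nudge.py '0.04 -0.0045 0 -0.0034 0;0.04 -0.0045 0 -0.0032 0;0.04 -0.0045 0 -0.003 0;0.04 0 0 0 0'
python3 - <<'E'
from h import *
tilt('w10.png')
E
```

```text
time: 12.33
tool_pos: [0.2853, 0.3007, 0.0451]
ee_rot: [3.141, -0.003, 3.141]
wrist_force: [-4.7, -0.5, 1.3]
width: 0.0622
finger_force: 30.0
time: 12.67
tool_pos: [0.3, 0.3004, 0.0545]
ee_rot: [-3.141, -0.0, 3.141]
wrist_force: [-5.6, 0.3, 1.1]
width: 0.062
finger_force: 30.0
lid top row 201 box [225 201 119 119] tilt 100.0 rows@0,30,60,90 236.1 213.5 203.6 212.5
```

```bash
python3 nudge.py '0.04 -0.0045 0 -0.003 0;0.04 -0.0045 0 -0.0027 0;0.04 -0.0045 0 -0.0023 0;0.04 -0.0045 0 -0.002 0;0.04 0 0 0 0'; python3 nudge.py '0.04 -0.0048 0 -0.0012 0;0.04 -0.0048 0 -0.0009 0;0.04 -0.0048 0 -0.0005 0;0.04 -0.0048 0 -0.0002 0;0.04 0 0 0 0'
python3 - <<'E'
from h import *
tilt('w11.png')
E
```

```text
time: 13.13
tool_pos: [0.3191, 0.3005, 0.0648]
ee_rot: [3.141, 0.002, 3.141]
wrist_force: [-3.0, 0.5, 2.2]
width: 0.0622
finger_force: 30.0
time: 13.55
tool_pos: [0.3386, 0.3006, 0.0674]
ee_rot: [3.141, 0.002, 3.141]
wrist_force: [-2.5, 0.1, 2.6]
width: 0.062
finger_force: 30.0
lid top row 193 box [225 193 120 127] tilt 100.0 rows@0,30,60,90 236.0 213.4 203.4 212.4
```

```bash
python3 nudge.py '0.04 -0.0048 0 0 0;0.04 -0.0048 0 0.0002 0;0.04 -0.0048 0 0.0004 0;0.04 -0.0048 0 0.0005 0;0.04 0 0 0 0'; python3 nudge.py '0.04 -0.005 0 0.0006 0;0.04 -0.005 0 0.0006 0;0.04 -0.005 0 0.0006 0;0.04 -0.005 0 0.0006 0;0.04 0 0 0 0'
python3 - <<'E'
from h import *
tilt('w12.png')
E
```

```text
time: 14.02
tool_pos: [0.3577, 0.3007, 0.0661]
ee_rot: [3.141, 0.002, 3.141]
wrist_force: [-1.3, 0.5, 4.5]
width: 0.0615
finger_force: 30.0
time: 14.43
tool_pos: [0.3772, 0.3003, 0.063]
ee_rot: [-3.141, 0.001, 3.141]
wrist_force: [-1.5, 1.1, 1.8]
width: 0.0596
finger_force: 29.3
lid top row 173 box [225 173 120 138] tilt 100.0 rows@0,30,60,90 236.2 213.6 203.6 212.6
```

Run:
```python
from h import *
s=ld('w12'); g=cv2.cvtColor(s['color'],cv2.COLOR_BGR2GRAY)
for r in range(165,330,10):
    x=np.where(g[r,200:370]>150)[0]+200; print(r,(x.min(),x.max(),len(x)) if len(x) else None, g[r,284])
o=robot.get_obs(); R=Ro.from_euler('xyz',o['ee_rot']).as_matrix()
for off in (0,.01):
  print([proj(s,o['tool_pos']+R@[off+dx,dy,-.019-.009]) for dx,dy in((.0275,0),(-.0275,0),(0,.0275),(0,-.0275))])
for n in('side','scene'):
  S=snap(n,n+'12.png'); print(n,[proj(S,[.37,.30,z]) for z in(0,.049,.098)], [proj(S,[.40,.30,0.05]),proj(S,[.37,.33,0.05])])
```

```text
165 None 124
175 (np.int64(265), np.int64(301), 37) 244
185 (np.int64(246), np.int64(319), 74) 247
195 (np.int64(235), np.int64(330), 96) 245
205 (np.int64(228), np.int64(337), 110) 245
215 (np.int64(224), np.int64(341), 118) 245
225 (np.int64(221), np.int64(344), 124) 245
235 (np.int64(220), np.int64(345), 126) 244
245 (np.int64(214), np.int64(354), 141) 202
255 (np.int64(200), np.int64(369), 157) 145
265 (np.int64(200), np.int64(369), 141) 243
275 (np.int64(200), np.int64(369), 126) 243
285 (np.int64(200), np.int64(369), 104) 242
295 (np.int64(243), np.int64(323), 81) 242
305 (np.int64(258), np.int64(307), 50) 241
315 None 66
325 None 90
[array([285.5, 221.9]), array([285.5, 339. ]), array([348.4, 282.7]), array([222.7, 282.8])]
[array([285.5, 198.5]), array([285.5, 319. ]), array([349.3, 261.1]), array([221.7, 261.2])]
side [array([183.2, 235.3]), array([180.6, 227.8]), array([177.8, 219.8])] [array([183.8, 220.4]), array([172.3, 225.7])]
scene [array([234.8, 268.5]), array([234.5, 255.8]), array([234.3, 242.8])] [array([228.8, 251.7]), array([227.1, 258.9])]
```

The lid is 19 mm off the pad line (ellipse centre row 241, 137 by 126 px). The jar has slid along the pads, so the grip is off-centre. I'll check that the hold is steady, carry it gently away from the edge, set it down and re-grip.

```bash
python3 nudge.py '0.04 0 0 0 0;0.04 0 0 0 0'; python3 nudge.py '0.04 0 0 -0.002 0;0.04 0 0 -0.003 0;0.04 0 0 -0.003 0;0.04 0 0 0 0'
python3 - <<'E'
from h import *
tilt('w13.png')
S=ld('w13');g=cv2.cvtColor(S['color'],cv2.COLOR_BGR2GRAY)
for r in range(165,330,10):
    x=np.where(g[r,200:370]>150)[0]+200; print(r,(int(x.min()),int(x.max()),len(x)) if len(x) else None)
S=snap('scene','c13.png'); g=cv2.cvtColor(S['color'],cv2.COLOR_BGR2GRAY)[225:285,205:265]
for r in g[::3,::2]: print(''.join('%4d'%v for v in r))
E
```

```text
time: 14.75
tool_pos: [0.3763, 0.3003, 0.0633]
ee_rot: [-3.141, 0.001, -3.141]
wrist_force: [-0.7, 0.5, 0.6]
width: 0.0592
finger_force: 29.4
time: 15.08
tool_pos: [0.3766, 0.3007, 0.0722]
ee_rot: [3.141, 0.001, -3.141]
wrist_force: [-0.7, 0.5, -1.7]
width: 0.0597
finger_force: 29.5
lid top row 174 box [225 174 120 136] tilt 100.0 rows@0,30,60,90 236.1 213.6 203.7 212.6
165 None
175 (268, 297, 30)
185 (246, 318, 73)
195 (236, 329, 94)
205 (229, 337, 109)
215 (224, 341, 118)
225 (221, 343, 123)
235 (220, 345, 126)
245 (214, 354, 141)
255 (200, 369, 155)
265 (200, 369, 142)
275 (200, 369, 125)
285 (200, 369, 103)
295 (246, 323, 78)
305 (264, 306, 43)
315 None
325 None
 134 188 199 187 151 112 123 135  93 105  79  57  58  67  69  58  68 156 195 195 131  42  37  33  39  45  49  51  53  52
  80 134 179 197 199 190 193 183 134 131 103  60  54  55  52  49  40  58 125 184 132  44  37  42  48  53  52  53  52  51
  54  55  69 112 163 178 189 196 196 194 165  95  58  55  54  53  52  54  97 179 133  57  50  50  51  51  51  52  53  52
  56  55  54  53  59 101 143 155 192 204 192 109  55  55  53  
[... 1294 characters left out ...]
 54  55  55  52  69 137 205 233 241 242 240 233 202 133  66  53  53  47  41  39  39  38  36  41
  54  52  53  53  52  57  53  49  44  37  37  50  76 103 122 130 120 105  76  54  45  42  37  34  40  36  40  50  64  85
  53  53  53  53  54  50  47  40  35  38  36  35  37  39  36  39  39  38  38  40  36  38  37  42  50  66  81 100 109 114
  55  53  51  47  42  36  37  34  36  37  36  39  35  37  35  36  37  39  37  36  41  52  67  84 101 109 111 114 113 115
  46  41  38  38  36  35  35  37  36  36  38  37  36  38  37  36  34  40  49  67  84 101 112 113 115 115 115 111 113 113
  35  33  32  34  36  35  38  37  37  36  38  39  36  38  40  49  63  84 101 111 113 113 115 115 116 114 113 114 113 116
```

The pixel grid shows the jar standing nearly upright in the grip and clear of the bench. I'll carry it inland and set it down.

```bash
python3 nudge.py '0.04 -0.004 0 0 0;0.04 -0.008 0 0 0;0.04 -0.01 0 0 0;0.04 -0.01 0 0 0;0.04 -0.01 0 0 0;0.04 -0.01 0 0 0;0.04 -0.008 0 0 0;0.04 -0.004 0 0 0;0.04 0 0 0.004 0;0.04 0 0 0.003 0;0.04 0 0 0.001 0;0.04 0 0 0 0'; python3 nudge.py '0.04 0 0 0.002 0;0.04 0 0 0 0';python3 nudge.py '0.04 0 0 0.002 0;0.04 0 0 0 0'
```

```text
time: 16.18
tool_pos: [0.4401, 0.3005, 0.0637]
ee_rot: [3.142, 0.001, -3.141]
wrist_force: [-0.3, -0.3, 0.5]
width: 0.0597
finger_force: 29.5
time: 16.35
tool_pos: [0.4411, 0.3006, 0.0632]
ee_rot: [3.141, 0.003, -3.141]
wrist_force: [1.4, -1.9, 6.8]
width: 0.0593
finger_force: 29.6
time: 16.52
tool_pos: [0.4423, 0.3007, 0.0628]
ee_rot: [3.141, 0.006, -3.141]
wrist_force: [2.4, -3.2, 9.6]
width: 0.0593
finger_force: 29.6
```

```bash
python3 nudge.py '0.04 0 0 -0.003 0;0.06 0 0 0 0;0.065 0 0 0 0;0.094 0 0 0 0;0.094 0 0 0 0;0.094 0 0 0 0;0.094 0 0 0 0;0.094 0 0 0 0'
python3 - <<'E'
from h import *
s=snap('wrist','w14.png')
g=cv2.cvtColor(s['color'],cv2.COLOR_BGR2GRAY)
for r in range(155,330,10):
    x=np.where(g[r,200:370]>150)[0]+200; print(r,(int(x.min()),int(x.max()),len(x)) if len(x) else None)
o=robot.get_obs(); R=Ro.from_euler('xyz',o['ee_rot']).as_matrix()
for off in (0.01,.015,.02,.025):
  P=[proj(s,[*(o['tool_pos']+R@[off+dx,dy,0])[:2],.098]) for dx,dy in((.0315,0),(-.0315,0),(0,.0315))]; print(off,P)
S=snap('scene','c14.png'); g=cv2.cvtColor(S['color'],cv2.COLOR_BGR2GRAY)[205:285,195:255]
for r in g[::3,::2]: print(''.join('%4d'%v for v in r))
plan([0,0,0])
E
```

```text
time: 17.18
tool_pos: [0.4398, 0.3004, 0.062]
ee_rot: [-3.141, -0.001, -3.141]
wrist_force: [0.5, 0.1, -0.3]
width: 0.0932
finger_force: 0.0
155 None
165 None
175 None
185 (253, 313, 61)
195 (244, 323, 80)
205 (238, 329, 92)
215 (232, 335, 104)
225 (227, 340, 114)
235 (223, 342, 120)
245 (222, 344, 123)
255 (222, 344, 123)
265 (224, 344, 121)
275 (224, 344, 121)
285 (226, 342, 117)
295 (231, 339, 109)
305 (237, 334, 98)
315 (248, 322, 75)
325 None
0.01 [array([285.7, 193. ]), array([285.7, 337.2]), array([362.3, 268.5])]
0.015 [array([285.7, 180.3]), array([285.7, 326.8]), array([362.9, 257. ])]
0.02 [array([285.7, 167.4]), array([285.7, 316.1]), array([363.5, 245.3])]
0.025 [array([285.7, 154.3]), array([285.7, 305.3]), array([364.1, 233.4])]
  30  27  25  29  26  30  34  44 106 144  85  94 186 202 202 204 199 187 164 124  75  61  67  90 119 162 166 162 165 184
  59  61  53  43  49  52  56  55  56  57  58  93 171 180 165 144 109  87  66  56  61  66  56  79 140 183 116  63 120 170
  76  58  55  57  52  49  41  47  59  68  59  59  75  92 111 143 166 164 133  94  99 114  74  58 116 180
[... 2380 characters left out ...]
  56  54  58  57  55  57  54  51  47  42  37  35  36  38
  35  37  35  37  37  34  35  36  32  36  36  44  54  54  56  60  56  56  56  57  51  48  40  35  38  38  39  41  51  65
  33  36  35  34  36  36  38  36  38  47  53  52  56  55  57  57  55  51  46  41  38  37  37  39  40  52  65  84 102 112
  34  40  39  45  50  54  54  54  55  55  57  56  55  53  54  48  38  36  37  37  38  39  51  64  85 103 111 116 114 115
  45  54  55  56  57  56  55  53  52  54  53  50  43  41  35  36  35  37  40  46  65  86 101 110 115 115 115 115 115 114
pos [0.44   0.3005 0.0623] rot [-3.142 -0.    -3.141] q [ 0.49  0.12  1.62  0.    1.4  -1.08] F [-1.   0.5  0.1] w 0.094
shift [ 0.4401 -0.3004  0.0624] turn 0
```

The scene grid shows the jar standing upright and free. It is centred about 15 mm along tool +x from the pads. I'll shift, re-grip it squarely and measure the mixer head from the existing views.

```bash
python3 nudge.py '0.094 0.007 0 0 0;0.094 0.008 0 0 0;0.094 0 0 0 0;0.04 0 0 0 0;0.04 0 0 0 0;0.04 0 0 0 0;0.04 0 0 0 0;0.04 0 0 0 0;0.04 0 0 0 0;0.04 0 0 0 0'
python3 - <<'E'
from h import *
# mixer head: dark disc against grey housing
for n,(x0,y0,x1,y1) in (('side0',(300,205,370,260)),('scene0',(290,175,350,225))):
    s=ld(n); im=cv2.cvtColor(s['color'],cv2.COLOR_BGR2GRAY)[y0:y1,x0:x1]
    print(n,x0,y0)
    for r in im[::2,::2]: print(''.join('%4d'%v for v in r))
E
```

```text
time: 18.12
tool_pos: [0.4252, 0.3005, 0.0624]
ee_rot: [3.141, 0.0, -3.141]
wrist_force: [-0.0, -0.3, -0.7]
width: 0.062
finger_force: 30.0
side0 300 205
 238 196  75  36  38  37  36  36  35  33  35  35  36  33  35  37  37  35  52  33  38  50  22  36  38  46  60  87  97 115 128 134 139 140 140
 240 206  69  36  36  36  36  37  36  35  37  35  37  36  34  37  35  37  35  36  38  39  35  52  34  42  50  21  35  34  40  55  79  93 112
 239 187  60  38  38  37  35  36  36  36  35  36  36  35  35  35  34  35  35  35  35  37  35  35  37  38  38  37  53  35  42  51  25  49  42
 224 133  44  37  38  37  38  36  36  37  37  37  37  35  35  37  36  35  36  37  37  36  36  36  35  36  37  38  35  36  35  39  36  79  49
 141  57  37  38  36  40  37  36  37  36  36  36  36  36  36  37  37  37  35  36  34  37  37  37  37  38  37  36  35  36  35  36  36  36  36
  53  37  37  36  38  36  37  36  37  37  39  67  90  52  43  48  51  48  47  45  40  38  38  36  37  36  36  36  35  36  35  37  35  36  35
  36  38  36  36  35  37  37  37  35  37  64 162 188  88  50  47  44  42  36  34  41  43  40  36  36
[... 5341 characters left out ...]
 37  35  37  45  73 110 131 142 144 149 147 125  78  49  54  67  51  47  51  54  53  53  52  54
  54  55  53  38  35  35  33  35  36  36  38  51  82 112 135 145 135 115  80  44  38  34  41  50  52  55  53  53  52  51
  53  54  49  38  34  36  34  33  34  37  34  35  40  57  83  98  78  52  43  38  42  47  49  55  53  54  52  53  53  54
  59  54  53  40  36  37  34  36  32  38  35  35  35  36  41  42  38  35  40  48  51  53  53  53  52  55  55  54  54  53
  56  52  53  50  42  34  33  35  34  34  34  37  35  34  36  35  34  36  46  52  53  53  53  53  51  54  53  53  51  41
  53  52  52  54  50  48  44  43  43  43  43  41  38  44  48  50  46  47  52  53  55  53  54  53  52  52  47  40  35  35
```

```bash
python3 nudge.py '0.04 0 0 -0.015 0;0.04 0 0 -0.03 0;0.04 0 0 -0.035 0;0.04 0 0 -0.035 0;0.04 0 0 -0.035 0;0.04 0 0 -0.035 0;0.04 0 0 -0.035 0;0.04 0 0 -0.02 0;0.04 0 0 0 0.1;0.04 0 0 0 0.105;0.04 0 0 0 0.105;0.04 0 0 0 0.105;0.04 0 0 0 0.105;0.04 0 0 0 0.105;0.04 0 0 0 0.105;0.04 0 0 0 0.105' | grep -v rot
python3 - <<'E'
from h import *
plan([.47,-.32,.30],np.pi/2); print(onz(ld('side0'),334.5,227,.106))
E
```

```text
time: 19.45
tool_pos: [0.425, 0.3003, 0.3018]
wrist_force: [1.1, 0.2, -1.4]
width: 0.0621
finger_force: 30.0
pos [0.425  0.3003 0.3018] rot [-3.14  -0.     2.302] q [ 0.51  0.02  1.25 -0.    1.87 -0.22] F [ 1.1  0.2 -1.4] w 0.0621
shift [-0.492  -0.3805  0.0021] turn 0.731
[ 0.47001836 -0.20217619  0.106     ]
```

```bash
python3 nudge.py '0.04 -0.016 -0.0125 0 0;0.04 -0.028 -0.0217 0 0;0.04 -0.028 -0.0217 0 0;0.04 -0.028 -0.0217 0 0;0.04 -0.028 -0.0217 0 0;0.04 -0.028 -0.0217 0 0;0.04 -0.028 -0.0217 0 0;0.04 -0.028 -0.0217 0 0;0.04 -0.028 -0.0217 0 0;0.04 -0.028 -0.0217 0 0;0.04 -0.028 -0.0217 0 0;0.04 -0.028 -0.0217 0 0;0.04 -0.028 -0.0217 0 0;0.04 -0.028 -0.0217 0 0;0.04 -0.028 -0.0217 0 0;0.04 -0.028 -0.0217 0 0;0.04 -0.028 -0.0217 0 0;0.04 -0.028 -0.0217 0 0' >/dev/null;python3 nudge.py '0.04 0 0 0 0.105;0.04 0 0 0 0.105;0.04 0 0 0 0.105;0.04 0 0 0 0.105;0.04 0 0 0 0.105;0.04 0 0 0 0.105;0.04 0 0 0 0.1;0.04 0 0 0 0' | grep -v rot
python3 - <<'E'
from h import *
s=snap('wrist','w15.png'); plan([.47,-.32,.30],np.pi/2); print(proj(s,[.47,-.2,.106]))
g=cv2.cvtColor(s['color'],cv2.COLOR_BGR2GRAY)
for r in g[0:180:8,180:400:8]: print(''.join('%4d'%v for v in r))
E
```

```text
time: 21.62
tool_pos: [0.4726, -0.3202, 0.3017]
wrist_force: [0.0, 0.1, -1.9]
width: 0.0622
finger_force: 30.0
pos [ 0.4726 -0.3202  0.3018] rot [-3.141e+00 -1.000e-03  1.579e+00] q [-0.69  0.14  1.13  0.    1.88 -0.7 ] F [ 0.2  0.2 -1.1] w 0.0622
shift [ 0.0002 -0.0026  0.0018] turn 0.008
[282.4  66.7]
  36  39  38  37  39  37  23  26  23  25  23  25  23  23  24  26  25  26  24  25  39  39  40  38  41  42  38  40
  37  38  37  34  38  39  26  24  25  24  26  23  25  24  27  24  24  26  26  29  44  42  41  37  41  40  41  37
  38  38  38  39  39  40  24  22  27  27  24  28  28  23  24  27  25  26  26  25  44  41  40  40  41  41  40  39
  37  38  38  39  39  25  44 136 134 136 134  53  33  31  31  60 100 128 159 154 136  42  40  41  41  43  42  40
  39  37  36  37  35  27 103 138 138 140  33  29  31  34  59  53  48  62 229 234 232 137  41  40  41  43  43  41
  38  40  39  41  39  25 111 137 141  35  31  37  35  36  59  60  60  49  87 236 233 153  45  41  40  40  41  43
  41  40  38  40  39  45 132 138  72  30  34  36  37  35  62  59  59  59  50 233 230 128  44  43  41  41  41  40
  41
[... 1103 characters left out ...]
51  53  51  48  45  44
  74  43  41  43  44  41  44  44  46  47  47  49  52  48  50  49  48  51  58  56  47  48  48  49  47  49  45  45
  74  43  38  39  40  44  45  45  47  46  47  49  51  49  48  51  49  49  45  49  48  38  33  36  45  45  43  41
  88  40  41  42  41  44  42  45  45  45  48  46  47  51  51  51  51  46  49  46  33  33  28  32  28  43  43  41
  89  38  39  42  41  42  39  45  46  44  45  48  48  52  50  49  49  49  49  41  34  35  31  30  28  35  39  42
  90  40  38  39  42  43  39  42  44  47  50  49  50  54  56  52  51  51  51  40  37  38  34  32  32  31  44  43
  88  39  38  39  40  42  45  46  46  50  51  53  55  57  55  57  56  56  55  52  42  38  41  39  41  48  48  51
```

The wrist grid shows the dark head disc inside the pale housing, roughly cols 244–337 and rows 22–118. I'll fit a circle, then take a second view 60 mm aside for the height.

```bash
cat >> h.py <<'E'
def head(s,guess):
    g=cv2.medianBlur(cv2.cvtColor(s['color'],cv2.COLOR_BGR2GRAY),3); u,v=guess; pts=[]
    for a in np.radians(np.arange(0,360,6)):          # first dark->bright step going outward
        r=np.arange(38,58,.5); p=[g[int(round(v+q*np.sin(a))),int(round(u+q*np.cos(a)))] if v+q*np.sin(a)>=0 else 0 for q in r]
        k=[i for i in range(len(p)) if p[i]>95]
        if k and k[0]>0: pts.append([u+r[k[0]]*np.cos(a),v+r[k[0]]*np.sin(a)])
    pts=np.array(pts,np.float32)
    for _ in range(4):                                # drop outliers
        e=cv2.fitEllipse(pts); d=np.hypot(*(pts-e[0]).T); m=np.median(d); k=abs(d-m)<3
        if k.all(): break
        pts=pts[k]
    print('head',e,len(pts)); return e
E
python3 nudge.py '0.04 0 -0.03 0 0;0.04 0 -0.03 0 0;0.04 0 0 0 0;0.04 0 0 0 0' >/dev/null
python3 - <<'E'
from h import *
a=ld('w15'); b=snap('wrist','w16.png'); e1=head(a,(290,69)); g=proj(b,[.47,-.2,.106]); print(g); e2=head(b,(g[0]+8,g[1]+2))
p=tri(ray(a,*e1[0]),ray(b,*e2[0])); print('tri',p.round(4), onz(a,*e1[0],.106).round(4),onz(b,*e2[0],.106).round(4),onz(ld('side0'),334.5,227,.106).round(4))
plan([*p[:2],.28],np.pi/2)
E
```

```text
head ((286.1807861328125, 68.93212890625), (94.49717712402344, 100.84664154052734), 178.60231018066406) 53
[346.2  66.4]
head ((350.38885498046875, 68.52879333496094), (94.8891830444336, 101.66936492919922), 12.514524459838867) 47
tri [ 0.4736 -0.2024  0.109 ] [ 0.4736 -0.202   0.106 ] [ 0.4741 -0.2019  0.106 ] [ 0.47   -0.2022  0.106 ]
pos [ 0.4128 -0.3206  0.3026] rot [3.14  0.    1.578] q [-0.77  0.03  1.24  0.    1.87 -0.78] F [ 0.  -0.1 -2. ] w 0.0617
shift [0.1179 0.0616 0.0227] turn 0.007
```

The head centre is at (0.474, −0.202), with the rim measured at 0.109. Now I'll fit the jar's lid in the open-finger picture to find how far it sits off the tool axis.

Run:
```python
from h import *
from scipy.optimize import least_squares
s=ld('w14'); g=cv2.cvtColor(s['color'],cv2.COLOR_BGR2GRAY)
tp=np.array([.4399,.3005,.0622]); 
for lo in(200,225,245,262):
  for Z in(.098,):
    P=[]
    for r in range(lo,318,3):
        x=np.where(g[r,205:365]>150)[0]+205
        P+=[onz(s,x.min()-.5,r,Z)[:2],onz(s,x.max()+.5,r,Z)[:2]]
    P=np.array(P); f=least_squares(lambda q:np.hypot(*(P-q[:2]).T)-q[2],[.425,.3,.03]); print(lo,Z,f.x.round(4),np.sqrt(np.mean(f.fun**2)).round(5))
# lid in the current grip: left/right silhouette
s=ld('w16'); g=cv2.cvtColor(s['color'],cv2.COLOR_BGR2GRAY)
for r in range(180,330,10): print(r,g[r,200:370:6])
```

```text
200 0.098 [0.4264 0.2998 0.0271] 0.00155
225 0.098 [0.4283 0.2998 0.0264] 0.00106
245 0.098 [0.4304 0.2999 0.0256] 0.00063
262 0.098 [0.4317 0.3    0.0251] 0.00025
180 [62 65 67 67 71 43 30 35 34 38 36 41 42 43 43 41 41 41 44 42 43 37 37 37
 36 36 34 32 34]
190 [61 66 75 66 72 45 33 35 38 41 42 44 46 47 54 51 51 52 50 51 45 47 45 42
 38 41 38 38 34]
200 [ 67  70  69  69  72  41  37  43  42  46  55  85  92 122 138 127  95  90
  67  62  62  58  54  53  48  45  44  43  42]
210 [ 66  73  67  71  78  42  40  46  58 104 196 202 200 200 199 198 199 197
 190 118  83  66  62  58  54  51  49  47  49]
220 [ 68  71  72  71  74  64  41  67 180 201 200 205 208 207 208 207 207 202
 199 195 177  91  65  64  61  55  52  52  57]
230 [ 37  36  40  43  44  45  55 157 204 206 207 208 210 210 212 208 209 206
 208 208 203 160  72  62  61  60  56  55  55]
240 [ 79  38  40  44  72  70 108 185 206 208 208 208 192 190 174 179 203 204
 207 208 208 185 108  64  59  57  56  51  52]
250 [117 118 119  75  85  87 136 175 192 158 158 164 210 180 227 216 166 181
 162 159 205 178 134 109  60  76 124 124 122]
260 [118 122  91  48  84 130 134 156 203 234 249 247 253 254 254 254 252 245
 239 240 215 160 143 149 133  66  93 131 127]
270 [123 111  47  50  97 136 161 241 248 254 254 254 254 254 254 254 254 254
 254 254 249 243 198 210 210  79  77 107 131]
280 [119  47  51  56 111 199 248 254 254 254 254 254 254 254 254 254 254 254
 254 254 254 254 252 209 226  92  85  79 120]
290 [ 43  49  53  80 105 242 253 254 254 254 254 254 254 254 254 254 254 254
 254 254 254 254 254 251 210 155  82  77  69]
300 [ 44  50  55 108 149 250 254 254 254 254 254 254 254 241 251 254 254 254
 254 254 254 254 254 252 166 243 105  66  62]
310 [ 44  48  98  96 146 253 254 254 254 254 254 254 250 254 193 251 254 254
 254 254 254 254 254 254 155 253 254  59  57]
320 [ 46  73 107 142 145 243 254 254 254 254 254 254 247 253 254 254 254 254
 254 254 254 254 254 253 104  97 254 238  51]
```

The lid looks different in the current grip, so I'll confirm the jar is still upright using the two fixed cameras, as pixel grids.

Run:
```python
from h import *
o=robot.get_obs(); x,y,z=o['tool_pos']
for n in('scene','side'):
    S=snap(n,n+'17.png'); top=proj(S,[x,y,z+.036]);bot=proj(S,[x,y,z-.062]); hz=proj(S,[x,y-.081,z+.019]); print(n,'top',top,'bot',bot,'base if level',hz,'pad',proj(S,[x,y,z+.019]))
    g=cv2.cvtColor(S['color'],cv2.COLOR_BGR2GRAY); c=np.round((top+bot)/2).astype(int)
    print('cols from',c[0]-36,'rows from',c[1]-30)
    for r in g[c[1]-30:c[1]+36:3,c[0]-36:c[0]+36:3]: print(''.join('%4d'%v for v in r))
```

```text
scene top [357.5 126.1] bot [355.2 150.7] base if level [370.8 126. ] pad [357.1 130.4]
cols from 320 rows from 108
 224 225 178  85  97  98  97  96  75  59  86  97  98  99  92  83  88  87  86  88  88  90  88  89
 225 223 137  86  98  97  98  99  74  61  90  98  98  96  92  81  89  91  89  91  88  90  87  90
 212 221 126  87  98  99  99  96  70  63  91  96  97  98 110 160 181 188 186 188 198 211 211 211
 135 164 113  91  98  99  97  96  68  60  92  97  98  98 157 209 206 204 219 223 224 224 223 224
 103 110  92  90  98  98  97  98  68  64  94  97  97  98 172 199 206 224 223 224 224 223 223 223
 121 184  95  93  98  98  97  96  66  64  95  97  98  97 178 202 195 223 224 224 225 226 225 224
 130 187  87  93  97  96  97  94  66  68  98  98  97  99 204 205 214 223 225 224 224 225 224 224
 137 182  90  93  97  97  97  93  61  69  96  97  97 100 199 203 212 224 224 224 224 224 224 224
 132 185  89  95  97  96  96  93  60  73  98  96  98  98 181 204 204 224 224 223 224 224 223 224
 133 178  86  96  96  98  98  91  61  73  98  98  97 102 183 196 219 224 223 224 223 224 224 224
 135 171  89  
[... 2698 characters left out ...]
3  33  36  47 171 210
  39 134 240  84  36  24  22  24  22  80 191 229 230 232 227 172 146 164  38  34  40 243 255 255
  96 229 236  43  36  38  31  26  28  31  64 114 129 138 105  96 111  53  35  37 128 255 255 254
 219 234 215  35  37  37  37  38  40  37  38  38  39  39  37  36  35  37  35  85 210 245 255 255
 233 238 151  37  35  36  36  38  38  38  38  38  37  38  34  33  34  33  34 160 197 191 251 255
 232 239  84  37  36  37  36  37  39  39  39  34  25  23  21  23  20  21  44 220 233 235 230 224
 232 233  44  36  37  36  37  36  36  38  38  23  24  22  21  22  21  20 101 231 230 235 240 243
 233 212  35  36  35  34  36  35  35  37  36  24  21  23  22  21  22  19  93 231 231 230 230 231
```

The side view shows the jar hanging about 10° off upright, with the base near col 383 instead of 376. I'll set it down just below here, press it flat, and re-centre the grip.

```bash
python3 nudge.py '0.04 -0.015 0 0.03 0;0.04 0 0 0.035 0;0.04 0 0 0.035 0;0.04 0 0 0.035 0;0.04 0 0 0.035 0;0.04 0 0 0.03 0;0.04 0 0 0.015 0;0.04 0 0 0.008 0;0.04 0 0 0.006 0;0.04 0 0 0 0'; python3 nudge.py '0.04 0 0 0.004 0;0.04 0 0 0.003 0;0.04 0 0 0 0'
```

```text
time: 22.98
tool_pos: [0.4132, -0.3353, 0.0727]
ee_rot: [-3.141, -0.001, 1.578]
wrist_force: [-0.4, -0.6, -1.8]
width: 0.0619
finger_force: 30.0
time: 23.23
tool_pos: [0.4132, -0.3359, 0.067]
ee_rot: [3.141, 0.001, 1.577]
wrist_force: [-0.7, 0.2, -1.0]
width: 0.0621
finger_force: 30.0
```

```bash
python3 nudge.py '0.04 0 0 0.003 0;0.04 0 0 0.002 0;0.04 0 0 0 0'; python3 nudge.py '0.04 0 0 0.003 0;0.04 0 0 0 0';  python3 nudge.py '0.04 0 0 0.002 0;0.04 0 0 0 0'
```

```text
time: 23.48
tool_pos: [0.4134, -0.336, 0.0623]
ee_rot: [3.14, 0.001, 1.577]
wrist_force: [-0.4, -0.5, 2.2]
width: 0.062
finger_force: 30.0
time: 23.65
tool_pos: [0.4134, -0.3361, 0.0623]
ee_rot: [3.14, 0.002, 1.577]
wrist_force: [-3.2, 4.4, 14.6]
width: 0.0618
finger_force: 30.0
time: 23.82
tool_pos: [0.4134, -0.3361, 0.0622]
ee_rot: [3.139, 0.002, 1.577]
wrist_force: [-5.8, 7.1, 21.1]
width: 0.0621
finger_force: 30.0
```

Contact came exactly at the earlier standing height, so the jar is upright and only its offset along the tool is in doubt. I'll open, slide back 40 mm and measure the lid clear of the crossbar.

```bash
python3 nudge.py '0.04 0 0 -0.005 0;0.065 0 0 0 0;0.094 0 0 0 0;0.094 0 0 0 0;0.094 0 0 0 0;0.094 -0.01 0 0 0;0.094 -0.015 0 0 0;0.094 -0.015 0 0 0;0.094 0 0 0 0;0.094 0 0 0 0'|head -2
python3 - <<'E'
from h import *
from scipy.optimize import least_squares
s=snap('wrist','w18.png'); g=cv2.cvtColor(s['color'],cv2.COLOR_BGR2GRAY); o=robot.get_obs()
print(proj(s,[.413,-.336,.098]))
m=(g>150).astype(np.uint8); n,l,st,ce=cv2.connectedComponentsWithStats(m); c=proj(s,[.413,-.333,.098]).astype(int); i=l[c[1]+10,c[0]]; print(st[i])
for r in range(st[i,1],st[i,1]+st[i,3],8):
    x=np.where(l[r]==i)[0]; print(r,x.min(),x.max(),g[r,c[0]-40:c[0]+50:20])
P=[]
for r in range(c[1],st[i,1]+st[i,3]-1,2):
    x=np.where(l[r]==i)[0]; P+=[onz(s,x.min()-.5,r,.098)[:2],onz(s,x.max()+.5,r,.098)[:2]]
P=np.array(P); f=least_squares(lambda q:np.hypot(*(P-q[:2]).T)-q[2],[.413,-.336,.03]); print(f.x.round(4),np.sqrt(np.mean(f.fun**2)).round(5))
plan([f.x[0],f.x[1],.062],np.pi/2)
E
```

```text
time: 24.65
tool_pos: [0.4128, -0.377, 0.0611]
[285.1 193.2]
[  223   134   146   142 15020]
134 278 294 [ 52  71 183  87  61]
142 259 314 [ 63 242 245 242  69]
150 248 326 [130 234 225 223 173]
158 240 336 [219 231 241 234 231]
166 233 342 [235 247 240 244 254]
174 228 347 [255 255 255 255 255]
182 225 350 [255 255 255 255 255]
190 223 353 [255 255 255 255 255]
198 223 361 [239 244 248 250 249]
206 223 365 [237 243 227 250 249]
214 223 366 [237 243 243 249 249]
222 225 364 [255 255 255 251 255]
230 227 357 [255 255 255 255 255]
238 230 346 [255 255 255 255 255]
246 234 340 [255 255 255 255 255]
254 241 334 [255 255 255 255 255]
262 250 326 [106 255 255 255 228]
270 266 310 [ 99 143 255 250 119]
[ 0.4154 -0.3418  0.0275] 0.00133
pos [ 0.4128 -0.3762  0.061 ] rot [-3.141e+00 -1.000e-03  1.575e+00] q [-0.84  0.18  1.56  0.    1.4  -0.85] F [-0.7  0.3 -0.7] w 0.0939
shift [ 0.0344  0.0027 -0.0009] turn 0.005
```

Refining: the lower rim (row 275) and left edge put the lid centre at y ≈ −0.343, about 7 mm behind the old grip. I'll re-grip there.

```bash
python3 nudge.py '0.094 0.016 0.001 -0.001 0;0.094 0.0175 0.001 0 0;0.094 0 0 0 0;0.04 0 0 0 0;0.04 0 0 0 0;0.04 0 0 0 0;0.04 0 0 0 0;0.04 0 0 0 0;0.04 0 0 0 0;0.04 0 0 0 0'; python3 nudge.py '0.04 0 0 -0.015 0;0.04 0 0 -0.03 0;0.04 0 0 -0.03 0;0.04 0 0 -0.03 0;0.04 0 0 -0.03 0;0.04 0 0 -0.015 0;0.04 0 0 0 0' | head -2;  python3 - <<'E'
from h import *
plan([.4738,-.2020,.21],np.pi/2)
E
```

```text
time: 25.53
tool_pos: [0.4147, -0.3423, 0.0624]
ee_rot: [-3.141, 0.0, 1.576]
wrist_force: [0.2, -0.6, 0.6]
width: 0.0625
finger_force: 30.0
time: 26.12
tool_pos: [0.4164, -0.3437, 0.2172]
pos [ 0.4164 -0.3437  0.2172] rot [3.135 0.006 1.577] q [-0.8   0.06  1.38  0.    1.7  -0.8 ] F [ 1.  -0.3 -1.4] w 0.0625
shift [0.1414 0.0582 0.0067] turn 0.006
```

```bash
python3 nudge.py '0.04 0.015 0.006 0 0;0.04 0.026 0.0108 0 0;0.04 0.03 0.0124 0 0;0.04 0.03 0.0124 0 0;0.04 0.025 0.0103 0 0;0.04 0.015 0.006 0 0;0.04 0 0 0.01 0;0.04 0 0 0.01 0;0.04 0 0 0.01 0;0.04 0 0 0 0;0.04 0 0 0 0'|head -2
python3 - <<'E'
from h import *
plan([.4738,-.2020,.162],np.pi/2)
for n in('side',):
    S=snap(n,n+'19.png'); o=robot.get_obs(); x,y,z=o['tool_pos']
    print('jar bottom rim L/R, head rim L/R/front',[proj(S,p) for p in([x,y+.0315,z-.062],[x,y-.0315,z-.062],[.474,-.156,.106],[.474,-.248,.106],[.428,-.202,.106],[x-.0315,y,z-.062])])
    g=cv2.cvtColor(S['color'],cv2.COLOR_BGR2GRAY)
    for r in g[200:262:2,305:371:3]: print(''.join('%4d'%v for v in r))
E
```

```text
time: 27.03
tool_pos: [0.4706, -0.2013, 0.1803]
pos [ 0.4706 -0.2013  0.1803] rot [-3.138e+00 -2.000e-03  1.575e+00] q [-0.51  0.01  1.5  -0.    1.63 -0.52] F [ 0.2  0.2 -0.5] w 0.0624
shift [-0.0008  0.0033  0.0182] turn 0.004
jar bottom rim L/R, head rim L/R/front [array([325.1, 222.3]), array([344.6, 226.5]), array([320.6, 222.9]), array([348.9, 229.1]), array([331.9, 237.8]), array([332.9, 232.5])]
  43  38  72  28  48  26  36  48  51  68  68  66  68  68 107 131 136 143 151 136 136 136
  38  34  36  35  37  40  34  61  67  69  68  69  69  68  73  96 135 137 137 132 137 136
  37  37  35  34  34  33  36  66  72  70  69  68  69  69  70  68 114 126 133 136 135 137
  37  34  36  35  33  35  37  70  84  68  67  70  69  68  69  37  32  48  75  98 124 132
  37  36  35  35  33  33  41  65  66  86  68  68  68  76  72  45  35  51  21  34  38  67
  38  37  35  34  34  34  81  71  53  58  60  65  93  79  75  38  36  40  34  46  58  48
  37  35  39  34  34  35 103 127 132 108  75  57  66  62  64  38  36  33  36  35  39  39
  34  34  34  36  35  35  97 136 162 161 157 139 116  75  94  37  35  3
[... 1364 characters left out ...]
4 138 186 198 207 217 222 225 226 227 228 229 232  49  35  35  33  33  35  36
  21  21  49 110 134 160 169 194 207 216 223 227 228 229 225  39  35  35  33  35  34  34
  18  23  48 104  97 110 140 146 170 188 204 214 222 229 207  35  35  34  34  34  35  35
  20  19  31  94  56  45  80 117 119 132 157 177 198 220 163  34  34  32  35  33  34  33
  23  22  22  35  29  66  53 103 108  94  91 119 144 182 104  34  32  33  34  34  34  33
  31  22  18  19  22  59  33  74  98  72 101  71 108 147  67  33  33  34  35  33  35  32
  31  20  18  21  21  23  21  23  36  51  89  76 107 136  41  33  34  34  34  34  35  34
  34  24  22  24  31  29  23  21  20  21  30  43  75  76  34  34  33  34  32  34  33  34
```

The side grid shows the jar's bottom within about a pixel of the head's centre. I'll correct x by 3 mm and descend while watching the force.

```bash
python3 nudge.py '0.04 0.0005 0.0033 0 0;0.04 0 0 0.008 0;0.04 0 0 0.005 0;0.04 0 0 0 0'; python3 nudge.py '0.04 0 0 0.004 0;0.04 0 0 0.003 0;0.04 0 0 0 0'; python3 nudge.py '0.04 0 0 0.003 0;0.04 0 0 0 0;0.04 0 0 0 0'
```

```text
time: 27.42
tool_pos: [0.4745, -0.1999, 0.1678]
ee_rot: [-3.139, -0.001, 1.577]
wrist_force: [-0.1, 0.6, -1.5]
width: 0.0622
finger_force: 30.0
time: 27.67
tool_pos: [0.4748, -0.2, 0.1615]
ee_rot: [-3.14, -0.001, 1.577]
wrist_force: [-0.0, 0.3, -0.8]
width: 0.0623
finger_force: 30.0
time: 27.92
tool_pos: [0.4752, -0.2001, 0.1593]
ee_rot: [-3.142, -0.0, 1.577]
wrist_force: [0.6, -0.1, -0.4]
width: 0.0621
finger_force: 30.0
```

```bash
python3 nudge.py '0.04 -0.001 -0.0005 0.002 0;0.04 0 0 0 0'; python3 nudge.py '0.04 0 0 0.0015 0;0.04 0 0 0 0'; python3 nudge.py '0.04 0 0 0.0015 0;0.04 0 0 0 0'; python3 nudge.py '0.04 0 0 0.0015 0;0.04 0 0 0 0'
```

```text
time: 28.08
tool_pos: [0.4746, -0.2013, 0.1572]
ee_rot: [-3.141, -0.0, 1.577]
wrist_force: [0.2, 0.5, -1.8]
width: 0.0621
finger_force: 30.0
time: 28.25
tool_pos: [0.4748, -0.2013, 0.1562]
ee_rot: [3.141, 0.0, 1.577]
wrist_force: [-1.1, 0.4, 1.2]
width: 0.062
finger_force: 30.0
time: 28.42
tool_pos: [0.4748, -0.2014, 0.1549]
ee_rot: [3.141, 0.0, 1.577]
wrist_force: [-1.0, 0.1, 1.7]
width: 0.062
finger_force: 30.0
time: 28.58
tool_pos: [0.4748, -0.2014, 0.1534]
ee_rot: [3.141, 0.001, 1.577]
wrist_force: [-1.7, -0.3, 3.4]
width: 0.0618
finger_force: 30.0
```

The jar touched the seat at z ≈ 0.1563, just as expected, and the spring is now yielding. I'll press to about 8 mm.

```bash
python3 nudge.py '0.04 0 0 0.0015 0;0.04 0 0 0.0015 0;0.04 0 0 0 0;0.04 0 0 0 0'; python3 nudge.py '0.04 0 0 0.0015 0;0.04 0 0 0.0005 0;0.04 0 0 0 0;0.04 0 0 0 0'
python3 - <<'E'
from h import *
S=snap('side','side20.png'); g=cv2.cvtColor(S['color'],cv2.COLOR_BGR2GRAY)
for r in g[206:246:2,305:371:3]: print(''.join('%4d'%v for v in r))
E
```

```text
time: 28.92
tool_pos: [0.4748, -0.2014, 0.1507]
ee_rot: [3.141, 0.001, 1.577]
wrist_force: [-2.7, -0.2, 6.6]
width: 0.062
finger_force: 30.0
time: 29.25
tool_pos: [0.4748, -0.2014, 0.1492]
ee_rot: [3.141, 0.001, 1.577]
wrist_force: [-2.1, 0.5, 8.0]
width: 0.0625
finger_force: 30.0
  35  36  34  34  35  33  35  50  63  68  69  69  69  70 106  29  33  48  77  97 124 132
  37  36  35  36  33  34  37  67  69  69  70  69  69  69  71  46  36  53  19  33  40  67
  37  37  36  36  35  34  43  73  72  70  69  69  69  69  67  37  35  40  33  48  59  47
  35  36  36  35  35  34  47  79  89  70  70  69  69  66  66  36  35  35  34  34  40  37
  35  35  36  36  36  35  60  54 100  73  68  70  75  97  66  36  35  34  33  35  34  33
  34  34  34  35  35  44 139  93  71  54  54  67  89  81  55  34  36  32  33  33  34  34
  36  35  34  34  34  87 167 128 154 135 106  67  54  57  50  35  35  33  33  35  31  33
  33  34  34  35  38 121 134 136 175 164 161 154 131 108  77  38  35  35  34  32  22  28
  36  35  34  33  38 113  44 143 228 175 162 181 164 152 156 146  52  34  31  21  21  22
  36  27  25  26 
[... 261 characters left out ...]
0  23  97 107  31 156 231 230 227 233 235 114  60 235 123  31  20  19  21  21
  21  21  20  26 106 116  35  89 213 229 229 234 218  74 111 238  82  34  22  22  21  22
  21  23  21  39 111 120  57  40 125 192 221 201 158  42 186 235  49  35  32  25  22  21
  20  21  23  55 114 120  92  41  52  87 116 110  69  93 227 229  37  35  35  34  31  34
  21  23  22  75 118 120 111  77  43  50  57  59  71 193 231 210  35  35  34  34  36  37
  21  21  23  98 118 119 118 108  88  60  57  95 186 227 234 170  36  35  35  35  38  37
  20  22  27 141 175 119 121 119 113 114 144 195 223 230 235 123  35  34  35  36  38  38
  21  20  37 161 213 188 192 159 190 199 214 224 228 230 236  80  35  34  35  36  38  36
```

The jar sits evenly inside the dark rim. I'll press a touch more and then hold.

```bash
python3 nudge.py '0.04 0 0 0.0007 0;0.04 0 0 0 0;0.04 0 0 0 0;0.04 0 0 0 0;0.04 0 0 0 0;0.04 0 0 0 0;0.04 0 0 0 0;0.04 0 0 0 0;0.04 0 0 0 0;0.04 0 0 0 0;0.04 0 0 0 0;0.04 0 0 0 0;0.04 0 0 0 0;0.04 0 0 0 0;0.04 0 0 0 0;0.04 0 0 0 0;0.04 0 0 0 0;0.04 0 0 0 0;0.04 0 0 0 0;0.04 0 0 0 0'
python3 - <<'E'
from h import *
print(np.mean([robot.get_obs()['tool_pos'] for _ in range(3)],0))
E
```

```text
time: 30.97
tool_pos: [0.4748, -0.2014, 0.1486]
ee_rot: [3.141, 0.001, 1.577]
wrist_force: [-3.0, 1.0, 7.7]
width: 0.0622
finger_force: 30.0
[ 0.47482138 -0.20138348  0.14864092]
```

```bash
python3 nudge.py '0.04 0 0 0 0;0.04 0 0 0 0;0.04 0 0 0 0;0.04 0 0 0 0;0.04 0 0 0 0;0.04 0 0 0 0;0.04 0 0 0 0;0.04 0 0 0 0;0.04 0 0 0 0;0.04 0 0 0 0;0.04 0 0 0 0;0.04 0 0 0 0;0.04 0 0 0 0;0.04 0 0 0 0;0.04 0 0 0 0;0.04 0 0 0 0;0.04 0 0 0 0;0.04 0 0 0 0;0.04 0 0 0 0;0.04 0 0 0 0'; python3 nudge.py '0.04 0 0 0 0;0.04 0 0 0 0;0.04 0 0 0 0;0.04 0 0 0 0;0.04 0 0 0 0;0.04 0 0 0 0;0.04 0 0 0 0;0.04 0 0 0 0;0.04 0 0 0 0;0.04 0 0 0 0;0.04 0 0 0 0;0.04 0 0 0 0;0.04 0 0 0 0;0.04 0 0 0 0;0.04 0 0 0 0;0.04 0 0 0 0;0.04 0 0 0 0;0.04 0 0 0 0;0.04 0 0 0 0;0.04 0 0 0 0'
```

```text
time: 32.63
tool_pos: [0.4748, -0.2014, 0.1486]
ee_rot: [3.14, 0.001, 1.577]
wrist_force: [-2.0, 0.8, 8.0]
width: 0.0621
finger_force: 30.0
time: 34.3
tool_pos: [0.4748, -0.2014, 0.1487]
ee_rot: [3.14, 0.001, 1.577]
wrist_force: [-3.3, 0.6, 7.6]
width: 0.0622
finger_force: 30.0
```

```bash
python3 -c "
from bench import robot
print(robot.close_job())"
```

```text
the job is handed in; nothing more can be done
None
```

The job is handed in: the jar stands upright in the mixer head, still gripped and held down about 7.7 mm by arm position (about 9 N including its weight) for about 5 s, at 34 s of the 51 s limit.

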